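# Take the quick-turn cap off the red clay extruder barrel and hold it aside

## Robot

A 7-joint arm with a two-finger parallel gripper is mounted at the origin on the work surface. World frame = base frame: x ahead of the robot, y to its left, z up, the work surface at z = 0. Lengths are in mm, angles in rad, forces in N, time in s.
With the tool pointing down it reaches from about 400 to 875 mm from the base axis. Payload 4.4 kg.
Tool frame: the origin (TCP) lies between the finger pads; the fingertips stand 17 mm ahead of it and the grasp point (between the pads) lies 2 mm behind it; z points along the fingers, y is the direction in which the jaws open and shut (so a half turn about z gives the same grasp; the last joint's range is limited). The gripper opens to 85 mm and grips with 20 to 120 N. Pads are 22 mm wide; open, the fingers measure 114 mm over their backs; the gripper's body (76 mm by 85 mm) begins 54 mm behind the grasp point. The pads swing forward as they close: fully open they stand 13 mm farther back than shut.
Start: joints at [1.1, 0.628, 0.038, 1.517, -0.027, 0.996, -0.02], TCP at [256.02, -597.471, 248.313] pointing down, gripper open.
Joint ranges: [-3.06, 3.06], [-0.37, 2.12], [-1.25, 1.32], [0.18, 2.47], [-1.1, 4.24], [0.23, 1.98], [-2.94, 2.94]. Speed limits (rad/s): [2.57, 2.57, 3.14, 3.14, 3.14, 3.14, 3.14].

## Interface

Orientations are given as [roll, pitch, yaw] about the fixed x, y, z axes, in that order (R = Rz(yaw) Ry(pitch) Rx(roll)).
In Python, from cell import ctrl, vision gives the robot as it stands.
- The arm moves only by the shell command python3 -m crank 'ROWS' [OPENING]. ROWS is JSON, a list of rows, each an object of numbers: "x", "y", "z": the shift along the tool's x, y, z in cm; "spin": the turn about the tool's z in rad. A call has 1 to 5 rows; each row shifts and turns the commanded pose from where the row before left it, along the tool's axes as they then stand; what a row does not reach is not made up. A row lasts 1/10 s, in which the tool goes at most 50 mm and 8.59 degrees, less where a joint would pass 70% of its speed; a pose out of reach is approached as far as the arm can. A call is refused whole if a number of a shift passes 5 or a number of a turn 0.15, either way. A call with a gripper value outside its range is refused whole. OPENING is the opening in per cent of the stroke, from 0 (shut) to 100 (fully open), set as the call begins (- or left out, the last holds). The fingers move at their own pace and stop on an object; the grip force is fixed at half the most. Time passes only in rows, so rows that do not move let the fingers close. It gives the time, the measured TCP pose, the force and the opening at its end, in the units of the state.
- ctrl.read_state(): the state, without advancing time (a new reading comes with each control period).
- vision.get_image(name): name is "side" or "top" or "wrist"; returns the picture (384x512x3 uint8, blue, green, red); there is no depth.
- vision.calibration(name): a dict with "vfov" (degrees; the focal length in pixels is half the picture's height over the tangent of half this angle, whatever the lens; pixels are square), "cx", "cy" (the principal point, pixels), "eye" and "rotation" of the camera in the world. Camera axes: x right, y up, looking along -z (the intrinsics and any distortion apply to the point x, -y, -z); pixel columns grow to the right and rows downward; lengths in mm; the calibration is good to about 2 mm. A picture is of the moment at which its call begins: read the wrist's pose just before it. calibration takes no time and is no camera call; for the wrist camera it gives the pose at the moment of the call.
- ctrl.finish_job(): hands the job in, once; it reports no verdict.
Trained networks look in the newest picture that a camera, given by its name, has taken for a name from the list of things; names that differ only in an ending like _2 or _b are one class to them, and where a whole thing is asked for, a point or a joint stands for the part that bears it (a point fixed in the world has none). Each returns a list of dicts, best first, with "score" (0 to 1); they miss things now and then, are a little off and sometimes report something else, mostly with a low value. They report only what shows in the picture. A call takes as long as a camera call.
- vision.boxes_of(name, camera): "extent" ([left, top, right, bottom] in pixels, round what is visible of it).
- vision.regions_of(name, camera): "mask" (384x512 bool, what is visible of it) and "extent" ([left, top, right, bottom] in pixels, round what is visible of it).
- vision.place_of(name, camera): "point" ([column, row] in pixels: a listed point, or the origin of a listed thing).
The state is a dict: "clock": time; "qpos": joint angles; "qd": joint speeds; "tau": joint torques, N m; "eef_pos": TCP position; "tool_rot": TCP orientation; "force": force on the tool from outside, world axes, zero at the start; "torque": the same for the moment, N m; "width": finger opening in mm.
Only numpy, scipy, OpenCV 4.12 (cv2) and the standard library are available. Lean on these libraries where they do the work, as an engineer would, in place of code of your own. Each camera call takes 0.05 s, during which the arm holds its last target.

## Task

The red-banded clay extruder barrel is about to be filled, so take its cap off: nobody remembers whether its quick-turn thread is right- or left-handed, so try it, turn it the other way if it comes up hard against its stop, and lift it off only once it is loose. Finish while still holding the cap in the gripper, level, no lower than the barrel's mouth and well clear to one side so that the mouth is free to fill. Leave the blue barrel closed and everything else on the bench where it is.

Things in the scene. Friction and masses are not known exactly. Their poses are not given: they have to be found in the camera images.
- cap_red_center (a point): Centre (half-way up) of the red knurled screw cap to be taken off: round, 60 mm across, 32 mm high, about 110 g, axis upright, brass die in its top, closed on the red barrel (55 mm across, so fingers may reach past the cap's lower edge). Its hidden quick-turn thread lets it lift only when turned 1.0 to 2.2 rad (best 1.2 to 1.5) from closed; then it must rise 28 mm to clear the neck.
- cap_red: The same red cap, origin at the centre of its underside, z up; closed with its x axis along the red barrel's. One way it meets a hard stop within 0.15 rad, the other way it turns easily (under 0.2 N m) up to 2.3 rad. Which way loosens is drawn anew each time and cannot be seen: counter-clockwise from above if right-handed, clockwise if left-handed.
- barrel_red: Red-banded aluminium barrel, 55 mm across, fixed upright in the stand; origin at the centre of its foot (18 mm above the bench), z up. Shoulder 160 mm and mouth (a 40 mm wide neck, inside the cap) 188 mm above the origin; red flange 82 mm across at its foot. The red and the blue barrel may change places.
- barrel_blue: The blue-banded barrel, the same in size and shape, fixed upright in the same stand 150 mm from the red one; origin at the centre of its foot. To be left closed.
- cap_blue: The blue barrel's cap, the same in size and shape as the red one, loose but closed; origin at the centre of its underside. Its thread is of the opposite hand to the red one's. To be left alone.
- stand: Wooden loading stand, 120 x 300 x 18 mm, fixed to the bench; origin at the centre of its underside, the long side along its y axis, barrels at y = +75 and -75 mm.
- star_cutter: Red-rimmed star cutter, 84 mm across, 23 mm high; bystander; origin at the centre of its underside.
- heart_cutter: Red-rimmed heart cutter, 72 mm across, 23 mm high; bystander; origin under its middle.
- rolling_pin: Wooden rolling pin, 60 mm thick and 424 mm long along its y axis; bystander; origin under its middle.
- tub: Clear plastic tub, 150 mm across and 135 mm high; bystander; origin at the centre of its underside.
- tool_pot: Terracotta pot of modelling tools, 86 mm across, tool tips up to 200 mm high; bystander; origin at the centre of its underside.
- plunger: Extruder plunger lying down, 245 mm long along its x axis, with a wooden T handle 110 mm wide; bystander; origin under its middle.
- die_box: Plywood box of brass dies, 120 x 170 x 35 mm; bystander; origin at the centre of its underside.

How it is judged:
By the outcome, as a careful person would: the job done as asked, in the order asked, and still so for the second after the job is handed in, while the arm keeps its last pose, push and grip.
It also fails if it takes over 40 s, if anything falls off the work surface, if the arm or the gripper's body presses on something with over 40 N, if the wrist force passes 120 N, or if a joint passes its speed limit or range.

## Working session

There is one attempt and no reset: what is moved stays moved. The work goes in short steps, Python scripts to look and compute and a shell command to move; the robot and the scene stay as the last step left them, time stands still between calls to the robot, and variables do not carry over. Pictures are saved under pics/ and viewed, and the job is handed in when it is done.

```bash
ls; mkdir -p pics; python3 - <<'E'
from cell import ctrl, vision
import cv2
s=ctrl.read_state();print(s)
for n in ("side","top","wrist"):
    im=vision.get_image(n);cv2.imwrite(f"pics/a_{n}.png",im)
    print(n,vision.calibration(n))
    for o in("cap_red","cap_blue"):
        try:print(o,[(d["score"],d["extent"]) for d in vision.boxes_of(o,n)][:3])
        except Exception as e:print(e)
    print([(d["score"],d["point"]) for d in vision.place_of("cap_red_center",n)][:3])
    print([(d["score"],d["point"]) for d in vision.place_of("cap_blue",n)][:3])
E
```

```text
pics
{'clock': 0.0, 'qpos': array([ 1.10019546,  0.62931145,  0.03843589,  1.51835723, -0.02701215,
        0.99626233, -0.01998763]), 'qd': array([-9.86918611e-04,  7.74514923e-05,  6.92729143e-04, -1.67876657e-04,
       -8.76773954e-04, -5.06912410e-04, -1.02290085e-03]), 'tau': array([ 2.87467628e-04, -5.63404584e+01,  1.22601695e+00, -1.93448728e+01,
        1.08517628e-02,  1.04761234e-02,  5.95950928e-05]), 'eef_pos': array([ 255.80179827, -596.92692597,  247.41483646]), 'tool_rot': array([-3.13977194e+00,  8.00429874e-06,  4.04811785e-01]), 'force': array([ 0.55661707,  1.2915883 , -0.24935639]), 'torque': array([-0.0397298 , -0.03861214,  0.01169603]), 'width': 85.40420230486325}
side {'vfov': 57.24516053517337, 'cx': 255.55369071130656, 'cy': 192.7229572455147, 'eye': array([ 452.93981268, -687.81159653,  827.62450949]), 'rotation': array([ 0.79477344, -0.01127904, -0.12557112])}
cap_red [(0.56, [235.3, 179.2, 260.2, 199.6])]
cap_blue [(0.64, [242.2, 142.4, 262.5, 165.8]), (0.26, [257.2, 104.5, 296.6, 161.4])]
[]
[(0.57, [252.1, 160.1])]
top {'vfov': 47.265782407552855, 'cx': 252.25365043605657, 'cy': 190.17522672463625, 'eye': array([ 469.51301263,   -9.14993017, 1238.50549473]), 'rotation': array([ 0.08826617,  0.00323037, -1.58388173])}
cap_red [(0.56, [250.2, 199.7, 279.3, 222.0])]
cap_blue [(0.7, [188.2, 183.2, 215.1, 210.8])]
[(0.71, [260.2, 208.1]), (0.64, [384.1, 245.5])]
[(0.84, [206.4, 197.7])]
wrist {'vfov': 63.38798331566919, 'cx': 258.62107368504536, 'cy': 187.63418924092306, 'eye': array([ 327.63008422, -566.82690121,  373.56509951]), 'rotation': array([-3.13022112e-01,  4.88520788e-04, -1.16691782e+00])}
cap_red []
cap_blue []
[]
[]
```

View pics/a_side.png

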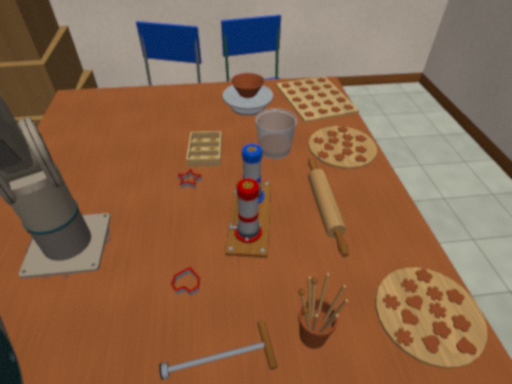

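View pics/a_top.png

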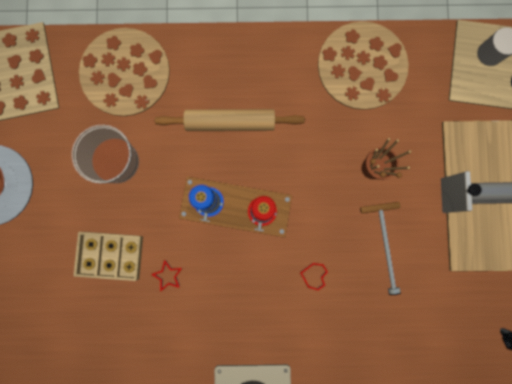

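View pics/a_wrist.png

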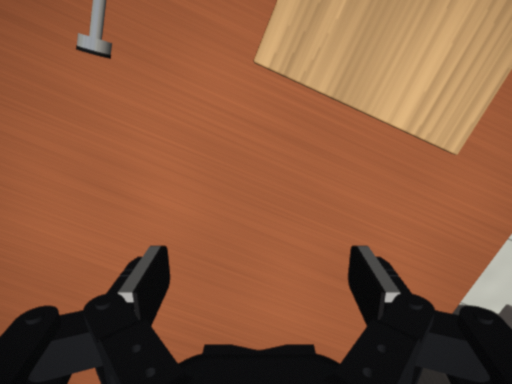

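```bash
cat > h.py <<'E'
import numpy as np
from scipy.spatial.transform import Rotation as R
from cell import ctrl, vision
def cam(n):
    c=vision.calibration(n); f=192/np.tan(np.radians(c["vfov"])/2)
    return c,f,R.from_euler("xyz",c["rotation"]).as_matrix()
def ray(n,u,v,z,C=None):
    c,f,M=C or cam(n)
    d=M@np.array([(u-c["cx"])/f,-(v-c["cy"])/f,-1]); e=c["eye"]
    return e+d*(z-e[2])/d[2]
def proj(n,p,C=None):
    c,f,M=C or cam(n); q=M.T@(np.asarray(p,float)-c["eye"])
    return c["cx"]+f*q[0]/-q[2], c["cy"]-f*q[1]/-q[2]
E
python3 - <<'E'
from h import *
import cv2
for n,b in(("top",(170,170,300,245)),("side",(215,130,290,260))):
    im=cv2.imread(f"pics/a_{n}.png"); x0,y0,x1,y1=b
    c=cv2.resize(im[y0:y1,x0:x1],None,fx=6 if n=="top" else 4.5,fy=6 if n=="top" else 4.5,interpolation=cv2.INTER_CUBIC)
    cv2.imwrite(f"pics/a_{n}_z.png",c[:600,:800])
print(ray("top",263,209,210),ray("top",201,197,210))
for z in(210,):
  print(ray("side",248,186,z),ray("side",252,149,z))
E
```

```text
[515.93569077 -31.6272449  210.        ] [546.07382223 113.6699241  210.        ]
[522.56559064 -37.75392213 210.        ] [550.97256393 114.57133927 210.        ]
```

View pics/a_top_z.png

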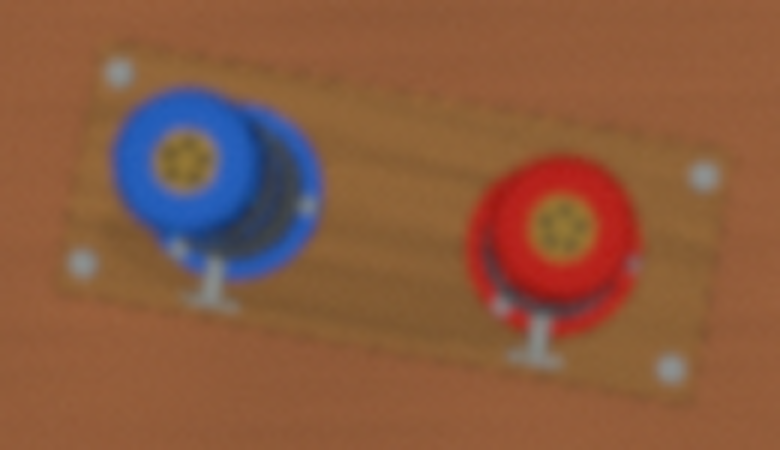

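View pics/a_side_z.png

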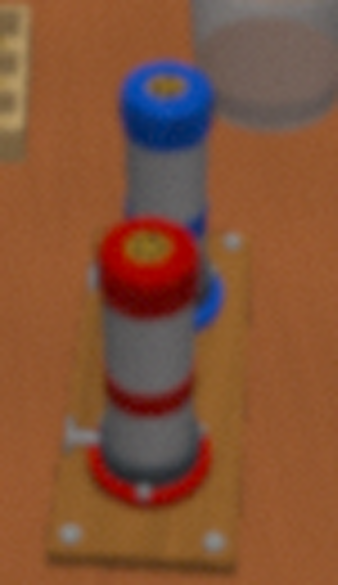

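```bash
python3 - <<'E'
from h import *
print(ray("top",263.7,208,210),ray("top",200.8,196.7,210))
print(ray("side",247.9,184.9,210),ray("side",252.1,149.1,210))
# triangulate
from scipy.optimize import least_squares
for a,b in(((263.7,208),(247.9,184.9)),((200.8,196.7),(252.1,149.1))):
    C,D=cam("top"),cam("side")
    r=least_squares(lambda p:np.r_[np.subtract(proj("top",p,C),a),np.subtract(proj("side",p,D),b)],[520,0,200]);print(r.x,r.fun)
# stand screws
s=[(119,72),(82,263),(703,177),(671,368)]
P=[ray("top",170+u/6,170+v/6,18)[:2] for u,v in s];print(np.round(P,1));c=np.mean(P,0);d=(P[0]+P[1]-P[2]-P[3]);d/=np.hypot(*d);print(c,c+75*d,c-75*d)
print("pot",ray("top",383,163,150))
E
python3 -m crank '[{"z":-4},{"z":-4},{"z":-3,"x":2},{"x":4.2,"y":-0.5,"spin":-0.07},{"x":4.2,"y":-0.8,"spin":-0.07}]' 100
```

```text
[518.25850652 -33.30389917 210.        ] [546.78719666 114.13828634 210.        ]
[522.76267005 -33.64416745 210.        ] [551.20227203 114.07406424 210.        ]
[520.32146538 -33.42616224 209.7956293 ] [ 0.03661129 -0.87575417 -0.95567549  0.07415789]
[548.55849882 114.04326566 209.9757553 ] [ 0.03956795 -0.75107387 -0.91427595  0.07570165]
[[ 602.9  167.7]
 [ 514.1  184.9]
 [ 550.2 -103.6]
 [ 462.1  -87. ]]
[532.30091606  40.52563139] [546.49306533 114.17061017] [518.10876679 -33.11934738]
pot [ 629.75131095 -334.85265448  150.        ]invalid input at $[0]: expected keys x, y, z, spin
```

```bash

python3 -m crank '[{"x":0,"y":0,"z":-4,"spin":0},{"x":0,"y":0,"z":-4,"spin":0},{"x":2,"y":0,"z":-3,"spin":0},{"x":4.2,"y":-0.5,"z":0,"spin":-0.07},{"x":4.2,"y":-0.8,"z":0,"spin":-0.07}]' 100
python3 -m crank '[{"x":4.5,"y":-0.9,"z":0,"spin":-0.07},{"x":4.5,"y":-0.9,"z":0,"spin":-0.07},{"x":4.5,"y":-0.9,"z":0,"spin":-0.07},{"x":4.5,"y":-0.9,"z":0,"spin":-0.07},{"x":4.5,"y":-0.9,"z":0,"spin":-0.07}]'
```

```text
clock: 1.25
eef_pos: [345.4, -542.8, 359.7]
tool_rot: [3.138, 0.0, 0.545]
force: [0.1, -0.3, -0.7]
width: 85.2
clock: 1.75
eef_pos: [491.0, -364.3, 358.4]
tool_rot: [3.141, -0.0, 0.898]
force: [0.3, -0.5, 0.6]
width: 85.2
```

```bash

python3 -m crank '[{"x":4.2,"y":-1.1,"z":0,"spin":-0.08},{"x":4.2,"y":-1.1,"z":0,"spin":-0.08},{"x":4.2,"y":-1.1,"z":0,"spin":-0.08},{"x":4,"y":-1.1,"z":0,"spin":-0.08},{"x":4,"y":-1.1,"z":0,"spin":-0.08}]'
python3 -m crank '[{"x":3.0,"y":-1.0,"z":0,"spin":-0.08},{"x":2,"y":-1.0,"z":0,"spin":-0.08},{"x":0,"y":0,"z":0,"spin":-0.08},{"x":0,"y":0,"z":0,"spin":0},{"x":0,"y":0,"z":0,"spin":0}]'
python3 - <<'E'
from h import *
import cv2
s=ctrl.read_state();print(s["eef_pos"],s["tool_rot"],s["qpos"],s["force"],s["torque"])
im=vision.get_image("wrist");cv2.imwrite("pics/b.png",im);print(proj("wrist",(520,-33.4,210)),vision.calibration("wrist"))
E
```

```text
clock: 2.25
eef_pos: [544.1, -159.3, 358.4]
tool_rot: [3.141, -0.0, 1.298]
force: [1.2, 1.0, -0.5]
width: 85.4
clock: 2.75
eef_pos: [536.3, -108.6, 358.4]
tool_rot: [3.141, 0.0, 1.532]
force: [-0.5, 0.2, -0.2]
width: 85.4
[ 536.34762189 -108.64297034  358.37935963] [3.14140794e+00 4.74484136e-04 1.53189207e+00] [ 0.37426217  0.38452138 -0.3265614   1.64381733  0.1336495   1.1350033
 -0.02552326] [-0.45622605  0.16127412 -0.18466884] [-0.00235899  0.05132721  0.03808897]
(np.float64(236.83801425000755), np.float64(91.75346447193496)) {'vfov': 63.38798331566919, 'cx': 258.62107368504536, 'cy': 187.63418924092306, 'eye': array([538.30888854, -30.20491294, 483.53310613]), 'rotation': array([-0.31344651, -0.00053371, -0.03998421])}
```

View pics/b.png

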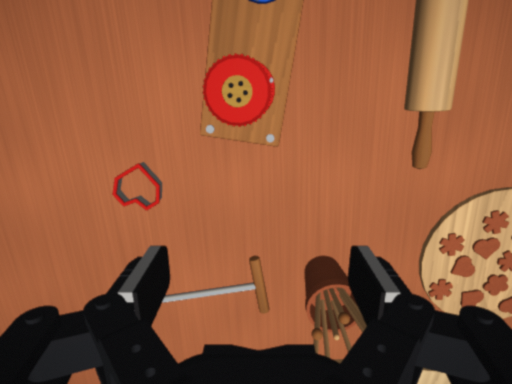

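```bash

python3 -m crank '[{"x":3.5,"y":-1.0,"z":0,"spin":0},{"x":3.0,"y":-0.9,"z":0,"spin":0},{"x":1,"y":0,"z":2,"spin":0},{"x":0,"y":0,"z":3,"spin":0},{"x":0,"y":0,"z":2,"spin":0}]'
python3 -m crank '[{"x":0,"y":0,"z":0,"spin":0},{"x":0,"y":0,"z":0,"spin":0},{"x":0,"y":0,"z":0,"spin":0}]'
python3 - <<'E'
from h import *
import cv2
s=ctrl.read_state();print(s["eef_pos"],s["tool_rot"],s["qpos"],s["force"],s["torque"])
for n in("wrist","side"):
  im=vision.get_image(n);cv2.imwrite(f"pics/c_{n}.png",im);print(proj(n,(520.2,-33,210)))
E
```

```text
clock: 3.3
eef_pos: [519.6, -32.6, 286.9]
tool_rot: [-3.141, 0.0, 1.533]
force: [-0.1, -0.2, 0.3]
width: 85.3
clock: 3.6
eef_pos: [521.0, -32.6, 289.5]
tool_rot: [3.139, -0.0, 1.534]
force: [-0.1, 0.5, 0.1]
width: 85.6
[521.04960541 -32.586229   289.50538287] [ 3.13922023e+00 -1.90049738e-05  1.53356479e+00] [ 0.24950945  0.41123866 -0.34090632  1.81413612  0.16632951  0.941739
 -0.20025621] [-0.05994265  0.50624212  0.06351805] [0.02579186 0.00549621 0.00569109]
(np.float64(258.75836376532345), np.float64(204.87595604359763))
(np.float64(246.8788129422339), np.float64(184.80664870042378))
```

View pics/c_wrist.png

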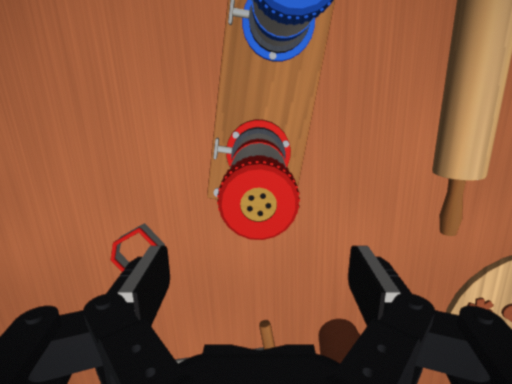

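View pics/c_side.png

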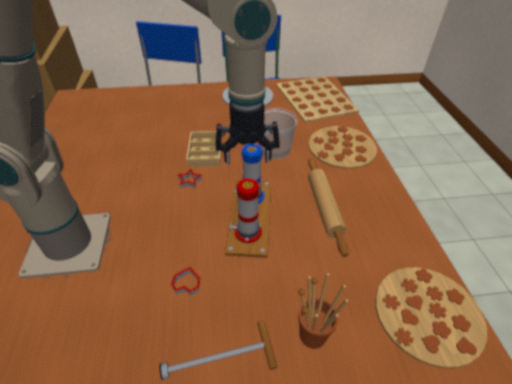

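```bash

python3 -m crank '[{"x":0,"y":0,"z":3,"spin":0},{"x":0,"y":0,"z":3,"spin":0},{"x":0,"y":0,"z":2,"spin":0},{"x":0,"y":0,"z":1.8,"spin":0},{"x":0,"y":0,"z":0,"spin":0}]'
python3 - <<'E'
from h import *
import cv2
s=ctrl.read_state();print(s["eef_pos"],s["tool_rot"],s["force"],s["torque"])
for n in("wrist","side"):
  im=vision.get_image(n);cv2.imwrite(f"pics/d_{n}.png",im if n=="wrist" else cv2.resize(im[90:260,180:320],None,fx=3.5,fy=3.5))
E
```

```text
clock: 4.2
eef_pos: [519.0, -32.5, 189.0]
tool_rot: [-3.138, 0.0, 1.535]
force: [-0.1, -0.1, 0.4]
width: 85.3
[519.0030346  -32.45640788 188.99058125] [-3.13827335e+00  1.23368321e-04  1.53457611e+00] [-0.13665886 -0.0512503   0.36890826] [-0.04436163  0.01787413 -0.02063848]
```

View pics/d_wrist.png

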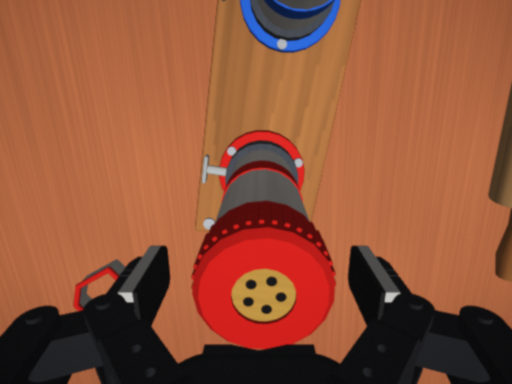

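View pics/d_side.png

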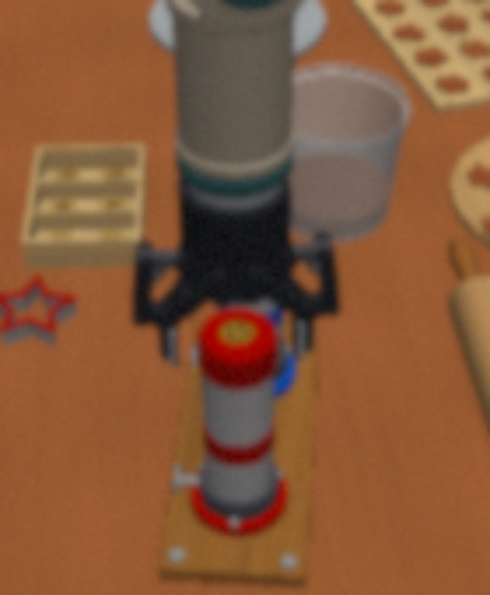

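```bash

python3 - <<'E'
from h import *
s=ctrl.read_state();p=s["eef_pos"]
for n in("wrist","side"):
  for q in((520.2,-33,210),(520.2,-33,194),p,p+[0,0,-17],p+[42,0,-17],p+[0,0,60]):
    u,v=proj(n,q);print(n,np.round(q),round(u,1),round(v,1),(round((u-180)*3.5),round((v-90)*3.5)) if n=="side" else"")
E
```

```text
wrist [520. -33. 210.] 260.4 293.4 
wrist [520. -33. 194.] 260.2 271.1 
wrist [521. -32. 191.] 261.0 266.2 
wrist [521. -32. 174.] 260.7 248.0 
wrist [563. -32. 174.] 342.8 245.2 
wrist [521. -32. 251.] 262.9 384.7 
side [520. -33. 210.] 246.9 184.8 (234, 332)
side [520. -33. 194.] 246.9 189.3 (234, 348)
side [521. -32. 191.] 247.1 189.9 (235, 350)
side [521. -32. 174.] 247.1 194.6 (235, 366)
side [563. -32. 174.] 262.9 193.3 (290, 361)
side [521. -32. 251.] 246.9 172.5 (234, 289)
```

```bash

python3 -m crank '[{"x":0,"y":0.15,"z":0,"spin":0},{"x":0,"y":0,"z":0,"spin":0}]'
python3 -m crank '[{"x":0,"y":0,"z":0,"spin":0},{"x":0,"y":0,"z":0,"spin":0},{"x":0,"y":0,"z":0,"spin":0},{"x":0,"y":0,"z":0,"spin":0},{"x":0,"y":0,"z":0,"spin":0}]' 0
python3 - <<'E'
from h import *
import cv2
s=ctrl.read_state();print(s["eef_pos"],s["tool_rot"],s["force"],s["torque"],s["width"],s["qpos"])
for n in("wrist",):
  im=vision.get_image(n);cv2.imwrite(f"pics/e_{n}.png",im)
E
```

```text
clock: 4.5
eef_pos: [522.7, -32.4, 191.6]
tool_rot: [3.139, 0.0, 1.535]
force: [0.1, -0.0, -0.1]
width: 85.6
clock: 5.0
eef_pos: [521.7, -32.4, 191.2]
tool_rot: [3.141, 0.0, 1.535]
force: [-1.4, -0.8, 5.8]
width: 59.3
[521.72327186 -32.35139829 191.20883837] [3.14085999e+00 2.99632983e-04 1.53470567e+00] [-1.41984154 -0.75226913  5.82188384] [-0.03627484  0.43375906 -0.01749306] 59.34434247666825 [ 0.2133681   0.53840848 -0.30097896  1.92633239  0.23593162  0.71001849
 -0.26338882]
```

View pics/e_wrist.png

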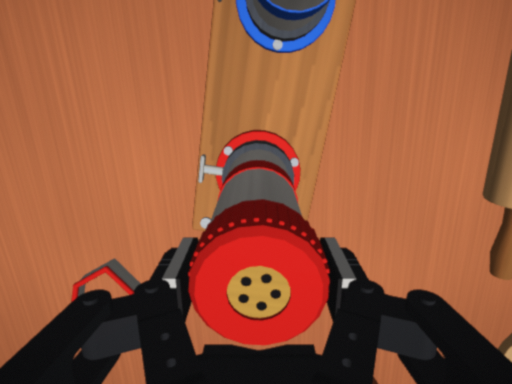

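```bash

python3 -m crank '[{"x":0,"y":0,"z":0,"spin":-0.04},{"x":0,"y":0,"z":0,"spin":-0.04},{"x":0,"y":0,"z":0,"spin":0}]'
python3 - <<'E'
from h import *
s=ctrl.read_state();print(s["eef_pos"],s["tool_rot"],s["force"],s["torque"],s["width"],s["qpos"])
E
python3 -m crank '[{"x":0,"y":0,"z":0,"spin":-0.04},{"x":0,"y":0,"z":0,"spin":-0.04},{"x":0,"y":0,"z":0,"spin":0}]'
python3 - <<'E'
from h import *
s=ctrl.read_state();print(s["eef_pos"],s["tool_rot"],s["force"],s["torque"],s["width"],s["qpos"])
E
```

```text
clock: 5.35
eef_pos: [521.6, -31.8, 191.2]
tool_rot: [3.141, -0.0, 1.616]
force: [-1.4, 1.4, 5.9]
width: 59.8
[521.59149963 -31.84399645 191.17179379] [ 3.14111145e+00 -3.90210032e-04  1.61563311e+00] [-1.3677828   1.43381818  5.92355333] [ 0.23360419  0.50092228 -0.02577091] 59.75230136953498 [ 0.22904131  0.54087844 -0.32501824  1.92606554  0.25330641  0.71359683
 -0.20051836]
clock: 5.65
eef_pos: [521.7, -32.1, 191.2]
tool_rot: [3.141, -0.001, 1.69]
force: [-0.8, 1.1, 6.3]
width: 59.9
[521.66798501 -32.09070387 191.20194108] [ 3.14103299e+00 -1.42441590e-03  1.68957612e+00] [-0.80266977  1.09316998  6.3430668 ] [ 0.28342066  0.52735221 -1.32249551] 59.888633438226876 [ 0.24491122  0.54347389 -0.34702596  1.92525232  0.26860017  0.71723596
 -0.14095947]
```

```bash

python3 -m crank '[{"x":0,"y":0,"z":0,"spin":0.08},{"x":0,"y":0,"z":0,"spin":0.08},{"x":0,"y":0,"z":0,"spin":0.08},{"x":0,"y":0,"z":0,"spin":0.08},{"x":0,"y":0,"z":0,"spin":0}]'
python3 - <<'E'
from h import *
s=ctrl.read_state();print(s["eef_pos"],s["tool_rot"],s["force"],s["torque"],s["width"],s["qpos"])
E
```

```text
clock: 6.15
eef_pos: [521.2, -33.4, 191.2]
tool_rot: [-3.142, 0.002, 1.372]
force: [-1.5, -1.9, 6.4]
width: 59.2
[521.1754472  -33.44606748 191.17700206] [-3.14157632e+00  1.91320706e-03  1.37235088e+00] [-1.48856022 -1.92699805  6.42591552] [-0.41436204  0.52068165  0.06141564] 59.227342594572335 [ 0.18196967  0.53393436 -0.25283562  1.92766554  0.20075735  0.70449624
 -0.38920532]
```

```bash

python3 -m crank '[{"x":0,"y":0,"z":0,"spin":0.1},{"x":0,"y":0,"z":0,"spin":0.1},{"x":0,"y":0,"z":0,"spin":0.1},{"x":0,"y":0,"z":0,"spin":0.1},{"x":0,"y":0,"z":0,"spin":0.1}]'
python3 - <<'E'
from h import *
s=ctrl.read_state();print(s["force"],s["torque"],s["width"],s["qpos"])
E
python3 -m crank '[{"x":0,"y":0,"z":0,"spin":0.1},{"x":0,"y":0,"z":0,"spin":0.1},{"x":0,"y":0,"z":0,"spin":0.1},{"x":0,"y":0,"z":0,"spin":0.1},{"x":0,"y":0,"z":0,"spin":0}]'
python3 - <<'E'
from h import *
s=ctrl.read_state();print(s["force"],s["torque"],s["width"],s["qpos"])
E
```

```text
clock: 6.65
eef_pos: [520.9, -33.6, 191.2]
tool_rot: [3.141, 0.002, 0.87]
force: [-3.1, -3.0, 7.5]
width: 59.3
[-3.06637396 -2.98153185  7.52036075] [-0.3922531   0.72914842  0.07997008] 59.32108698279487 [ 0.0838103   0.52572151 -0.10814397  1.93077547  0.08759642  0.69055472
 -0.7783375 ]
clock: 7.15
eef_pos: [521.2, -33.1, 191.2]
tool_rot: [3.141, 0.001, 0.472]
force: [-2.2, -1.8, 6.6]
width: 59.5
[-2.20226459 -1.77560727  6.58805789] [-0.27739617  0.52806006  0.07821285] 59.49804678553594 [ 0.00368991  0.52445293  0.00769625  1.93295116 -0.00444653  0.68446832
 -1.08489766]
```

```bash

python3 -m crank '[{"x":0,"y":0,"z":0,"spin":0.1},{"x":0,"y":0,"z":0,"spin":0.1},{"x":0,"y":0,"z":0,"spin":0.1},{"x":0,"y":0,"z":0,"spin":0},{"x":0,"y":0,"z":0,"spin":0}]'
python3 - <<'E'
from h import *
import cv2
s=ctrl.read_state();print(s["eef_pos"],s["tool_rot"],s["force"],s["torque"],s["width"],s["qpos"])
im=vision.get_image("wrist");cv2.imwrite(f"pics/f.png",im)
E
```

```text
clock: 7.65
eef_pos: [521.2, -32.7, 191.2]
tool_rot: [3.141, 0.0, 0.175]
force: [-3.1, -1.1, 8.2]
width: 59.2
[521.15930835 -32.71504323 191.17573352] [3.14123264e+00 3.88383920e-04 1.74538743e-01] [-3.12512323 -1.14160391  8.24309263] [-0.07355512  0.55810598  0.01805181] 59.24763612886213 [-0.05549756  0.52655357  0.09384051  1.93466603 -0.07391639  0.68393489
 -1.31321748]
```

View pics/f.png

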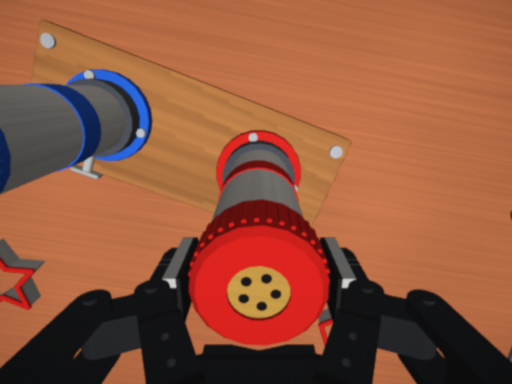

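```bash

python3 -m crank '[{"x":0,"y":0,"z":-0.5,"spin":0},{"x":0,"y":0,"z":-0.5,"spin":0},{"x":0,"y":0,"z":0,"spin":0}]'
python3 - <<'E'
from h import *
import cv2
s=ctrl.read_state();print(s["eef_pos"],s["force"],s["torque"],s["width"])
im=vision.get_image("wrist");cv2.imwrite(f"pics/g.png",im)
E
```

```text
clock: 8.0
eef_pos: [521.7, -32.2, 200.9]
tool_rot: [-3.142, -0.001, 0.175]
force: [0.8, 0.5, -1.1]
width: 58.9
[521.70604338 -32.21334572 200.89634288] [ 0.7629702   0.51207342 -1.08345027] [-0.02817729  0.00935844  0.01180976] 58.880198855425135
```

View pics/g.png

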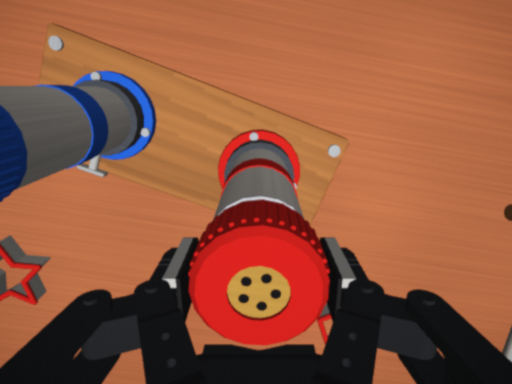

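```bash

python3 -m crank '[{"x":0,"y":0,"z":-1.5,"spin":0},{"x":0,"y":0,"z":-2,"spin":0},{"x":0,"y":0,"z":-2,"spin":0},{"x":0,"y":0,"z":-2,"spin":0},{"x":0,"y":0,"z":-0.5,"spin":0}]'
python3 -m crank '[{"x":0,"y":1,"z":0,"spin":0},{"x":0,"y":2,"z":0,"spin":0},{"x":-0.5,"y":3,"z":0,"spin":0},{"x":-0.5,"y":3,"z":0,"spin":0},{"x":-0.5,"y":3,"z":0,"spin":0}]'
python3 -m crank '[{"x":-0.5,"y":3,"z":0,"spin":0},{"x":0,"y":2,"z":0,"spin":0},{"x":0,"y":1,"z":0,"spin":0},{"x":0,"y":0,"z":0,"spin":0},{"x":0,"y":0,"z":0,"spin":0}]'
python3 - <<'E'
from h import *
import cv2
s=ctrl.read_state();print(s["eef_pos"],s["tool_rot"],s["force"],s["torque"],s["width"],s["qd"])
for n in("wrist","side","top"):cv2.imwrite(f"pics/h_{n}.png",vision.get_image(n))
E
```

```text
clock: 8.55
eef_pos: [522.8, -32.4, 282.1]
tool_rot: [3.141, -0.004, 0.175]
force: [0.1, 0.5, -1.3]
width: 59.4
clock: 9.05
eef_pos: [526.8, -155.0, 278.7]
tool_rot: [-3.141, 0.002, 0.175]
force: [0.7, -0.0, -1.3]
width: 59.6
clock: 9.55
eef_pos: [532.9, -211.9, 279.5]
tool_rot: [-3.14, 0.001, 0.176]
force: [-0.4, -0.4, -1.6]
width: 59.3
[ 532.920083   -211.87956374  279.50482703] [-3.13986210e+00  1.06876085e-03  1.75707558e-01] [-0.35333394 -0.36329214 -1.55256617] [-0.04322431  0.02098897 -0.00455071] 59.304219549651336 [-1.68735776e-02 -1.08613456e-02 -9.35372379e-03  5.23087105e-03
 -7.09251127e-05 -3.30035921e-04 -4.15450929e-04]
```

View pics/h_wrist.png

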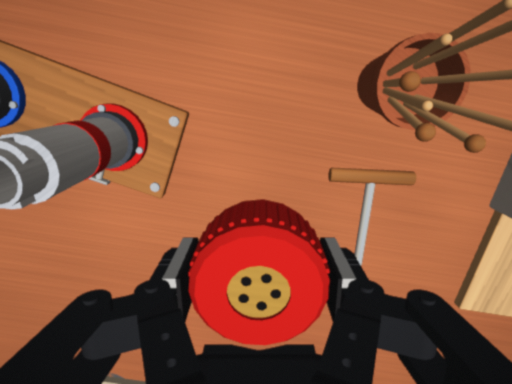

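View pics/h_side.png

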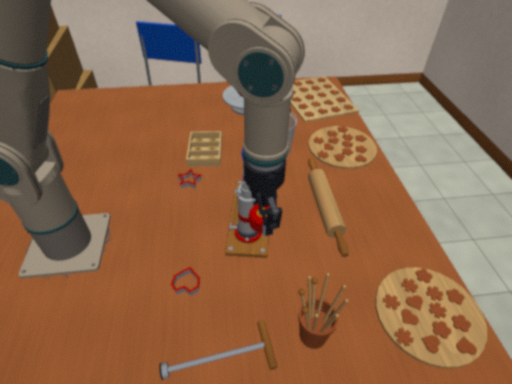

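View pics/h_top.png

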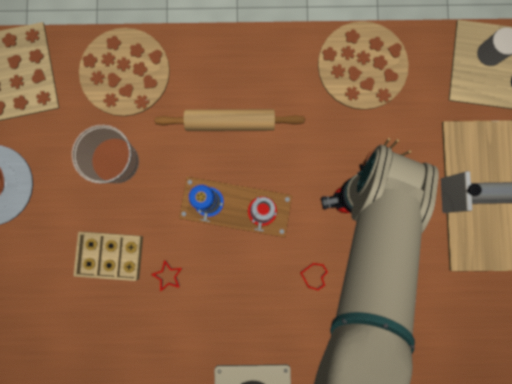

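```bash
python3 - <<'E'
from cell import ctrl
print(ctrl.finish_job())
E
```

```text
the job is handed in; nothing more can be done
None
```

The red barrel is open, and the gripper is still holding its cap. I handed the job in at about 9.7 s of the 40 s allowed; the hand-in reports no verdict.

- **Thread direction:** I gripped the red cap and tried counter-clockwise first. It came up hard at about 0.155 rad with 1.3 N m. I turned it clockwise instead, and it moved easily, staying under 0.1 N m. The thread is left-handed.
- **Removal:** I turned the cap to 1.36 rad past closed. The die holes showed no slip against the gripper. It then lifted freely, with only the cap's own weight (about 1 N) on the wrist.
- **Final checks:**
  - The gripper opening reads 59.3 mm and the cap is level within about 0.002 rad.
  - The tool is at z ≈ 280 mm, so the cap's underside is about 60 mm above the barrel's mouth.
  - The cap is about 180 mm to one side of the red barrel.
- **Last pictures:** They show the red mouth open, the blue cap still on, and the other items I could see where they were. The arm hid part of the tool pot in the top view and all but the rim of the tub in the side view, but each shows clearly in another view.

None of the checks failed. The camera views disagreed by about 4 mm on where the cap was; the wrist camera settled it before I gripped.

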